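# Clear the sharpening stones and shut their cover

## Robot

A 6-joint arm with a two-finger parallel gripper is mounted at the origin on the work surface. World frame = base frame: x ahead of the robot, y to its left, z up, the work surface at z = 0. Lengths are in m, angles in rad, forces in N, time in s.
With the tool pointing down it reaches from about 0.425 to 0.925 m from the base axis. Payload 12.5 kg.
Tool frame: the origin (TCP) lies at the very end of the fingers, on their centre line; the grasp point (between the pads) lies 19 mm behind it (manip.tcp_to_grasp is the distance from the TCP to the grasp point, in m); z points along the fingers, y is the line along which they close (so a half turn about z gives the same grasp; the last joint's range is limited). The gripper opens to 85 mm and grips with 20 to 120 N. Pads are 22 mm wide; open, the fingers measure 114 mm over their backs; the gripper's body (76 mm by 85 mm) begins 54 mm behind the grasp point. The pads swing forward as they close: fully open they stand 13 mm farther back than shut.
Start: joints at [-1.411, 0.491, 1.559, -0, 1.092, -0.106], TCP at [0.164, -0.603, 0.231] pointing down, gripper open.
Joint ranges: [-3.1, 3.1], [-0.84, 2.19], [0.05, 2.79], [-1.13, 4.28], [0.06, 2.93], [-2.69, 2.69]. Speed limits (rad/s): [2.22, 2.22, 2.79, 3.14, 3.14, 3.14].

## Interface

Orientations are given as a unit quaternion [x, y, z, w].
In Python, from plant import manip gives the robot as it stands.
- The arm moves only by the shell command python3 -m handwheel 'ROWS' [FORCE]. ROWS is JSON, a list of rows, each an object with "turn": the turn, a rotation vector about the tool's x, y, z in degrees, a list of three; "dp": the shift along the tool's x, y, z in m, a list of three; "gripper": the finger opening in m, from 0 to 0.0854. In form: [{"turn": [rx, ry, rz], "dp": [tx, ty, tz], "gripper": gripper}, ...]. A call has 1 to 12 rows; each row is the pose to reach, as a shift and turn from the pose commanded when the call began, along the tool's axes at that moment; what a row does not reach only later rows make up. A row lasts 1/8 s, in which the tool goes at most 62.5 mm and 10.7 degrees, less where a joint would pass 70% of its speed; a pose out of reach is approached as far as the arm can. A call with a gripper value outside its range is refused whole. The fingers move at their own pace and stop on an object; FORCE is the grip in N (left out, the last holds). Time passes only in rows, so rows that repeat a pose let the fingers close. It gives the time, the measured TCP pose, the force, the opening and the grip force at its end, in the units of the state.
- manip.observe(): the state, without advancing time (a new reading comes with each control period).
- manip.capture(name): name is "scene" or "top" or "wrist"; returns a dict with "img" (400x640x3 uint8, blue, green, red), "camera_matrix" (3x3 intrinsics, pixels), "rvec" (rotation vector, rad) and "tvec" (3), from world to camera coordinates, as OpenCV has them. Camera axes: x right, y down, z forward; pixel columns grow to the right and rows downward; lengths in m; the calibration is good to about 2 mm. The wrist camera is an equidistant fisheye: a pixel r from the principal point sees the ray r / f radians off the axis. A picture is of the moment at which its call begins. There is no depth.
- manip.hand_in(): hands the job in; it is judged then, once.
Trained networks look in a picture, given as the dict that the camera call returned (one of the last four; its "shot" number tells which), for a name from the list of things; names that differ only in an ending like _2 or _b are one class to them, and where a whole thing is asked for, a point or a joint stands for the part that bears it (a point fixed in the world has none). Each returns a list of dicts, best first, with "confidence" (0 to 1); they miss things now and then, are a little off and sometimes report something else, mostly with a low value. They report only what shows in the picture. A call takes as long as a camera call. They do not tell look-alikes from the thing itself.
- manip.recognise(picture, query): "point" ([x, y, z] in m, in world coordinates, good to about 4 mm: the middle of the surface that is visible of it).
The state is a dict: "time_s": time; "q": joint angles; "qvel": joint speeds; "joint_torque": joint torques, N m; "ee_pos": TCP position; "ee_rot": TCP orientation; "force": force on the tool from outside, world axes, zero at the start; "moment": the same for the moment, N m; "grip_width": finger opening in m; "finger_force": force on a finger pad.
Only numpy, scipy, OpenCV 4.12 (cv2) and the standard library are available. Lean on these libraries where they do the work, as an engineer would, in place of code of your own. Each camera call takes 0.05 s, during which the arm holds its last target. There are 200 camera calls.

## Task

The blue oil tin has tipped over onto the sharpening stones: set it upright, cap on top, on the empty white-marked place in the rack among its neighbours (put it down, do not drop it). Then slide the stone box's wooden cover fully shut over the stones. Leave the other containers and tools where they are.

Things in the scene. Friction and masses are not known exactly. Their poses are not given: they have to be found in the camera images.
- oil_tin: Blue square tin, white label, red band, red cap; 110 mm high: body 40 x 40 x 93 mm, cap 24 mm across; about 0.2 kg. Origin on its axis at mid-height, 55 mm from foot and cap top; z runs along the axis from foot to cap. Starts lying on a flat side on the stones in the stone box's compartment, at any heading except with its cap roughly towards the open cover.
- stone_box: Fixed dark box. Origin on the bench under the compartment's centre, x = slide direction to the parked cover. Compartment 180 (x) by 160 (y) mm, open above; floor: two flat stones (grey, terracotta) 30 mm above the bench; walls 12 mm thick, top 48 mm above the bench, thin side rails to 62. Box from x -102 to 292 mm, y +-92; beyond x 90 mm a solid deck 48 mm high, on which the open cover rests.
- cover (a joint): Position of the sliding cover (m): 0 = fully shut over the compartment, 0.18 = fully open; slides along the stone box's x, opening to +x, with a few newtons of friction. Pale wood board 188 (x) x 164 (y) x 8 mm, top 57 mm above the bench; shut, it is centred over the compartment.
- cover_grip (a point): Middle of the cover's yellow grip block, 24 mm (along the slide) x 90 mm (across), standing from 57 to 87 mm above the bench; the point is 75 mm above the bench and 70 mm from the cover's centre towards the compartment (-x of the stone box). Axes as the stone box's.
- rack: Fixed wooden bottle rack, a lane 312 mm long (its y) and 64 mm wide (its x). Origin on the bench under its centre. Inner floor 12 mm above the bench, inner width 52 mm, rims 6 mm thick reaching 36 mm above the bench. Four places 74 mm apart along y; three hold containers, one is free.
- free_place (a point): Centre of the white 42 mm square painted on the rack's floor, 12 mm above the bench: the one empty place in the rack.
- tin_green: Green tin in the rack, same shape as the blue one (40 x 40 x 110 mm), upright; origin at mid-height, 55 mm above its foot.
- glue: White round glue bottle in the rack, 42 mm diameter, 125 mm high; origin at the centre of its underside.
- wax_jar: Amber jar with dark lid in the rack, 46 mm diameter, 85 mm high; origin at the centre of its underside.
- mallet: Wooden mallet lying on the bench behind the rack: head 65 x 110 x 64 mm, handle 130 mm along its -x; origin under the head's root, on the bench.
- blank: Pale wooden carving blank 55 x 150 x 22 mm lying on the bench in front of the stone box; origin at the centre of its underside.
- gouge: Carving tool 190 mm long, about 30 mm high, lying along its x on the bench in front of the rack; origin under its middle.
- mug: Blue mug, 76 mm across, 90 mm high, on the bench behind the rack; origin at the centre of its underside.
- plane: Steel block plane 130 x 46 mm, 44 mm high, standing on the bench between the robot and the middle; origin at the centre of its underside.
There are look-alikes about, which are no part of the job. Leave any purple look-alike of the oil_tin alone.

How it is judged:
On the way:
1. the blue tin stands upright on the free place in the rack, let go (horizontal distance between oil_tin and free_place below 0.025 m and angle between oil_tin's own z axis and vertical below 0.08 rad and height (world z) of oil_tin between 0.06 and 0.074 m and contact force between the fingers and oil_tin below 0.3 N), for 0.3 s.
At the end, for the whole second after the job is handed in: The blue tin stands upright (within 0.08 rad) on the rack's floor, its axis within 25 mm of the free place's centre, released and at rest; the cover is shut to within 6 mm (all of step 1 and value of joint cover below 0.006 m and linear speed of oil_tin below 0.02 m/s); the robot touches nothing.
It fails at once if a container in the rack (tin_green) tipped by more than 0.3 rad or moved more than 25 mm (angle between tin_green's own z axis and vertical above 0.3 rad or distance of tin_green from where it was at the start of the episode above 0.025 m).
It fails at once if a container in the rack (glue) tipped by more than 0.3 rad or moved more than 25 mm (angle between glue's own z axis and vertical above 0.3 rad or distance of glue from where it was at the start of the episode above 0.025 m).
It fails at once if a container in the rack (wax_jar) tipped by more than 0.3 rad or moved more than 25 mm (angle between wax_jar's own z axis and vertical above 0.3 rad or distance of wax_jar from where it was at the start of the episode above 0.025 m).
It fails at once if a bystander on the bench moved more than 40 mm (distance of any of mallet, blank, gouge, mug, plane from where it was at the start of the episode above 0.04 m).
It fails at once if the blue tin dropped (moving faster than 0.5 m/s while not held) (linear speed of oil_tin above 0.5 m/s and contact force between the fingers and oil_tin below 0.2 N).
It also fails if it takes over 50 s, if anything falls off the work surface, if the arm or the gripper's body presses on something with over 40 N, if the wrist force passes 120 N, or if a joint passes its speed limit or range.

## Working session

There is one attempt and no reset: what is moved stays moved. The work goes in short steps, Python scripts to look and compute and a shell command to move; the robot and the scene stay as the last step left them, time stands still between calls to the robot, and variables do not carry over. Pictures are saved under pics/ and viewed, at most 12 in all, crops included, and the job is handed in when it is done.

```bash
mkdir -p pics; ls
cat > h.py <<'E'
import numpy as np, cv2
from plant import manip
from scipy.spatial.transform import Rotation as R
def pix(c,P):
    return cv2.projectPoints(np.array(P,float).reshape(-1,1,3),c["rvec"],c["tvec"],c["camera_matrix"],None)[0].reshape(-1,2)
def plane(c,uv,z):
    K=c["camera_matrix"];Rm=cv2.Rodrigues(np.array(c["rvec"],float))[0];t=np.array(c["tvec"],float).ravel()
    o=-Rm.T@t; d=Rm.T@np.linalg.inv(K)@np.array([uv[0],uv[1],1.]); return o+d*(z-o[2])/d[2]
def ray(c,uv):
    p=plane(c,uv,0);Rm=cv2.Rodrigues(np.array(c["rvec"],float))[0];o=-Rm.T@np.array(c["tvec"],float).ravel();d=p-o;return o,d/np.linalg.norm(d)
def tri(c1,u1,c2,u2):
    A=np.zeros((3,3));b=np.zeros(3)
    for c,u in((c1,u1),(c2,u2)):
        o,d=ray(c,u);M=np.eye(3)-np.outer(d,d);A+=M;b+=M@o
    return np.linalg.solve(A,b)
E
python3 - <<'E'
from h import *
import pickle
S={}
for n in("scene","top"):
    c=manip.capture(n);S[n]=c;cv2.imwrite(f"pics/{n}0.png",c["img"])
    for q in("oil_tin","stone_box","cover","cover_grip","rack","tin_green","glue","wax_jar"):
        print(n,q,[(np.round(r["point"],3).tolist(),round(r["confidence"],2),pix(c,r["point"])[0].round().tolist()) for r in manip.recognise(c,q)[:3]])
pickle.dump(S,open("s0.pkl","wb"))
E
```

```text
pics
scene oil_tin [([0.543, -0.182, 0.072], 0.97, [268.0, 214.0]), ([0.634, -0.44, 0.04], 0.59, [180.0, 283.0])]
scene stone_box [([0.692, -0.219, 0.058], 0.62, [275.0, 266.0])]
scene cover [([0.701, -0.224, 0.057], 0.92, [274.0, 271.0])]
scene cover_grip [([0.696, -0.226, 0.054], 0.63, [272.0, 270.0])]
scene rack [([0.528, 0.22, 0.023], 0.57, [398.0, 177.0])]
scene tin_green [([0.539, 0.1, 0.085], 0.62, [364.0, 177.0])]
scene glue [([0.524, 0.174, 0.083], 0.95, [385.0, 166.0])]
scene wax_jar [([0.517, 0.247, 0.071], 0.61, [406.0, 160.0])]
top oil_tin [([0.529, -0.174, 0.073], 0.73, [370.0, 218.0]), ([0.661, 0.213, 0.065], 0.31, [214.0, 161.0])]
top stone_box [([0.629, -0.209, 0.06], 0.85, [384.0, 178.0])]
top cover [([0.688, -0.218, 0.054], 0.69, [387.0, 156.0]), ([0.665, 0.214, 0.067], 0.31, [213.0, 159.0])]
top cover_grip [([0.69, -0.221, 0.052], 0.6, [388.0, 155.0])]
top rack [([0.497, 0.224, 0.017], 0.76, [210.0, 228.0]), ([0.628, -0.214, 0.058], 0.31, [386.0, 179.0])]
top tin_green [([0.518, 0.104, 0.105], 0.68, [252.0, 218.0])]
top glue [([0.505, 0.172, 0.095], 0.78, [223.0, 223.0])]
top wax_jar [([0.5, 0.244, 0.097], 0.7, [192.0, 224.0]), ([0.384, 0.173, 0.02], 0.36, [227.0, 274.0])]
```

View pics/scene0.png

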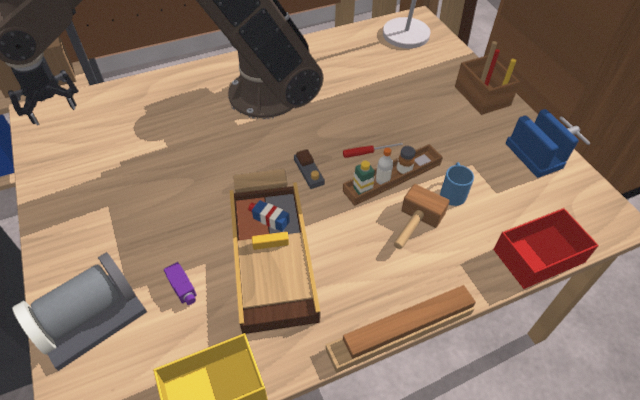

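View pics/top0.png

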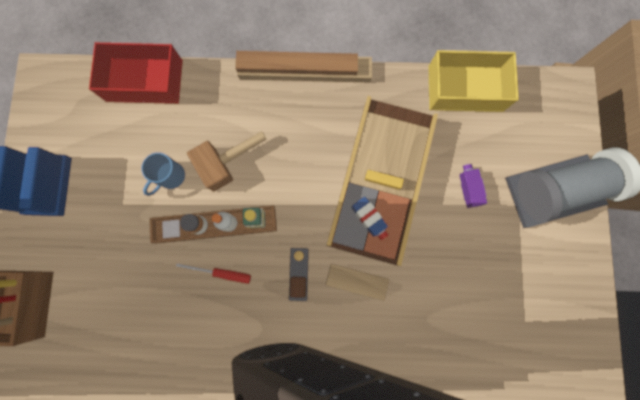

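Run:
```python
from h import *
import pickle
S=pickle.load(open("s0.pkl","rb"))
a=S["top"]["img"][165:275,300:440];b=S["scene"]["img"][175:265,200:340]
a=cv2.resize(a,None,fx=5,fy=5,interpolation=3)
cv2.imwrite("pics/c0.png",a)
b=cv2.resize(b,None,fx=5,fy=5,interpolation=3);cv2.imwrite("pics/c1.png",b)
```

```text
(no output)
```

View pics/c0.png

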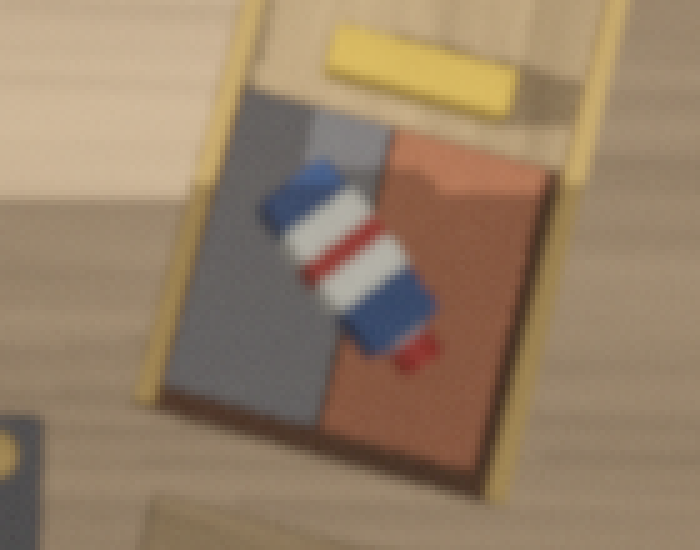

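View pics/c1.png

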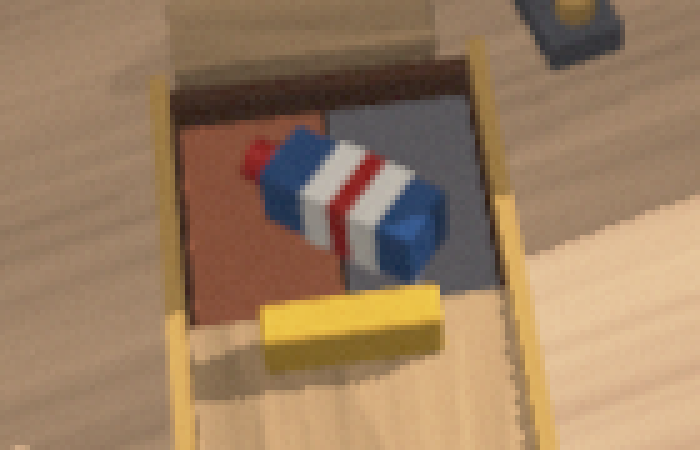

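Could be mistaken for the oil tin: the blue/white tin with the red cap in the compartment (scene 268,214; top 370,218), the purple tin (scene 180,283; top 473,186), the blue mug (scene 457,185; top 163,172) and the green tin in the rack (scene 364,177; top 252,218). By the description it is the first. The close crops confirm it: blue body, white label, red band, and a red cap at top ≈(383,235), scene ≈(252,207). The white free place is at the rack's end, scene ≈(423,160), top ≈(171,229).

Run:
```python
from h import *
import pickle
S=pickle.load(open("s0.pkl","rb"));T=S["top"];C=S["scene"]
t=lambda x,y:(300+x/5,165+y/5); s=lambda x,y:(200+x/5,175+y/5)
print("cap tri",tri(T,t(417,352),C,s(257,158)).round(3))
# top-face band ends
print("band N",tri(T,t(380,226),C,s(335,140)).round(3),"top band mid",tri(T,t(345,252),C,s(360,180)).round(3))
for n,p,z in(("foot",t(293,185),.07),("band",t(344,252),.07),("shoulder",t(405,325),.07),("cap",t(417,352),.06)): print(n,plane(T,p,z).round(3))
# box: rail outline inner corners, stones z=.03
print("wallL near", plane(T,t(150,400),.062).round(3),"wallR near",plane(T,t(497,497),.062).round(3))
print("box far corners",plane(T,(370,101),.062).round(3),plane(T,(437,116),.062).round(3))
print("free tri",tri(T,(171,229),C,(423,160)).round(3),plane(T,(171,229),.012).round(3),plane(C,(423,160),.012).round(3))
print("grip tri",tri(T,t(425,70),C,s(352,305)).round(3),plane(T,t(425,70),.087).round(3))
for n,u in(("rackends",(152,230)),("b",(275,219))): print(n,plane(T,u,.036).round(3))
print("top cam",ray(T,(320,200))[0].round(3))
o=manip.observe();print(o["time_s"],o["ee_pos"],R.from_quat(o["ee_rot"]).as_matrix().round(3).tolist(),o["force"])
print([x for x in dir(manip) if x[0]!="_"])
```

```text
cap tri [ 0.489 -0.209  0.051]
band N [ 0.542 -0.18   0.115] top band mid [ 0.536 -0.169  0.068]
foot [ 0.567 -0.145  0.07 ]
band [ 0.535 -0.17   0.07 ]
shoulder [ 0.5  -0.2   0.07]
cap [ 0.488 -0.207  0.06 ]
wallL near [ 0.462 -0.079  0.062] wallR near [ 0.42  -0.245  0.062]
box far corners [ 0.829 -0.173  0.062] [ 0.793 -0.342  0.062]
free tri [0.493 0.326 0.014] [0.493 0.326 0.012] [0.492 0.329 0.012]
grip tri [ 0.622 -0.204  0.088] [ 0.621 -0.206  0.087]
rackends [0.488 0.363 0.036]
b [0.523 0.059 0.036]
top cam [ 0.431 -0.052  0.968]
0.9 [ 0.16417865 -0.60305468  0.23133243] [[0.965, 0.263, 0.0], [0.263, -0.965, -0.0], [-0.0, 0.0, -1.0]] [ 0.53234336  0.16648413 -0.91532438]
['PlanningError', 'capture', 'hand_in', 'observe', 'recognise', 'tcp_to_grasp']
```

```bash
python3 -m handwheel '[{"turn":[0,0,-23],"dp":[0.456,-0.319,-0.02],"gripper":0.08},{"turn":[0,0,-23],"dp":[0.456,-0.319,-0.02],"gripper":0.08},{"turn":[0,0,-23],"dp":[0.456,-0.319,-0.02],"gripper":0.08},{"turn":[0,0,-23],"dp":[0.456,-0.319,-0.02],"gripper":0.08},{"turn":[0,0,-23],"dp":[0.456,-0.319,-0.02],"gripper":0.08},{"turn":[0,0,-23],"dp":[0.456,-0.319,-0.02],"gripper":0.08},{"turn":[0,0,-23],"dp":[0.456,-0.319,-0.02],"gripper":0.08},{"turn":[0,0,-23],"dp":[0.456,-0.319,-0.02],"gripper":0.08},{"turn":[0,0,-23],"dp":[0.456,-0.319,-0.02],"gripper":0.08},{"turn":[0,0,-23],"dp":[0.456,-0.319,-0.02],"gripper":0.08},{"turn":[0,0,-23],"dp":[0.456,-0.319,-0.02],"gripper":0.08},{"turn":[0,0,-23],"dp":[0.456,-0.319,-0.02],"gripper":0.08}]' 40
cat >> h.py <<'E'
def show():
    o=manip.observe();M=R.from_quat(o["ee_rot"]).as_matrix()
    print("t",round(o["time_s"],2),"p",np.round(o["ee_pos"],4),"q",np.round(o["q"],3),"F",np.round(o["force"],1),"w",round(o["grip_width"],4),"ff",np.round(o["finger_force"],1));print(M.round(3).tolist());return np.array(o["ee_pos"]),M
def goal(p,M,p2,M2,n=""):
    d=M.T@(np.array(p2)-p);r=R.from_matrix(M.T@M2).as_rotvec(degrees=True);print(n,"dp",d.round(4).tolist(),"turn",r.round(1).tolist())
def frame(psi,t,sgn=-1):
    "tool z: heading psi (deg), t deg below horizontal; x pointing down-ish when sgn=-1 convention"
    a=np.array([np.cos(np.radians(psi)),np.sin(np.radians(psi)),0]);u=np.array([0,0,1.]);t=np.radians(t)
    z=np.cos(t)*a-np.sin(t)*u; x=-(np.cos(t)*u+np.sin(t)*a); return np.c_[x,np.cross(z,x),z]
E
python3 - <<'E'
from h import *
import pickle
show()
c=manip.capture("wrist");pickle.dump(c,open("w1.pkl","wb"));cv2.imwrite("pics/w1.png",c["img"]);print(c["camera_matrix"],c["rvec"],c["tvec"])
for q in("oil_tin","cover_grip"):print([(np.round(r["point"],3).tolist(),round(r["confidence"],2)) for r in manip.recognise(c,q)])
E
```

```text
time_s: 2.4
ee_pos: [0.5198, -0.1764, 0.2513]
ee_rot: [0.945, 0.327, -0.0, 0.0]
force: [-0.9, -0.2, 1.5]
grip_width: 0.0803
finger_force: 0.0
t 2.4 p [ 0.5198 -0.1764  0.2513] q [-0.448  0.362  1.721 -0.     1.059  0.458] F [-0.9 -0.2  1.5] w 0.0803 ff 0.0
[[0.786, 0.618, -0.0], [0.618, -0.786, -0.0], [-0.0, -0.0, -1.0]]
[[309.70691629   0.         321.77744871]
 [  0.         309.70691629 201.51419957]
 [  0.           0.           1.        ]] [-2.58828046  1.25832454  0.18035106] [-0.45971413  0.24502471  0.48150388]
[([0.534, -0.172, 0.073], 0.81), ([0.623, -0.426, 0.037], 0.58), ([0.383, -0.146, 0.024], 0.23)]
[([0.68, -0.219, 0.054], 0.6)]
```

View pics/w1.png

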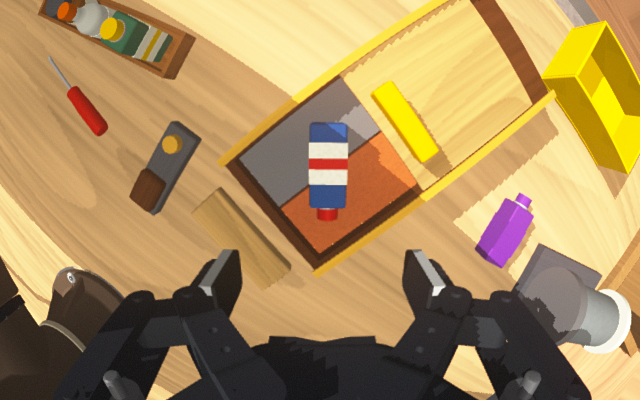

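The wrist view shows the blue tin centred at ≈(328,165), foot up (y≈123) and cap down (y≈213), with its axis along the image vertical. The grip block is at ≈(405,122) and the purple tin at ≈(505,230).

```bash
cat >> h.py <<'E'
def wray(c,uv):
    K=c["camera_matrix"];v=np.array([uv[0]-K[0,2],uv[1]-K[1,2]]);th=np.linalg.norm(v)/K[0,0];v=v/np.linalg.norm(v)
    d=np.r_[v*np.sin(th),np.cos(th)];Rm=cv2.Rodrigues(np.array(c["rvec"],float))[0];return -Rm.T@np.array(c["tvec"],float).ravel(),Rm.T@d
def wplane(c,uv,z):
    o,d=wray(c,uv);return o+d*(z-o[2])/d[2]
E
python3 - <<'E'
from h import *
import pickle
c=pickle.load(open("w1.pkl","rb"))
P={n:wplane(c,u,z) for n,u,z in(("f1",(309.5,123),.07),("f2",(347.5,123),.07),("s1",(309,206),.07),("s2",(346,206),.07),("cap",(327,218),.06),("bandL",(308.5,164),.07),("bandR",(347,164),.07))}
for n in P:print(n,P[n].round(4))
f=(P["f1"]+P["f2"])/2;s=(P["s1"]+P["s2"])/2;d=s-f;print("len",np.linalg.norm(d),"w",np.linalg.norm(P["f1"]-P["f2"]),"head",np.degrees(np.arctan2(d[1],d[0])))
a=d/np.linalg.norm(d);cen=f+a*.055;print("centre",cen,wray(c,(320,200))[0])
p,M=show();t=np.radians(30);u=np.array([0,0,1.])
x=np.cos(t)*-a+np.sin(t)*u;z=-np.cos(t)*u-np.sin(t)*a;G=np.c_[x,np.cross(z,x),z]
g=np.r_[cen[:2],.055]
goal(p,M,g+G[:,2]*(.019-.11),G,"pre");goal(p,M,g+G[:,2]*.019,G,"grasp");print(g+G[:,2]*.019)
E
```

```text
f1 [ 0.5596 -0.1288  0.07  ]
f2 [ 0.584  -0.1596  0.07  ]
s1 [ 0.4883 -0.1832  0.07  ]
s2 [ 0.5133 -0.215   0.07  ]
cap [ 0.4869 -0.2096  0.06  ]
bandL [ 0.5248 -0.1545  0.07  ]
bandR [ 0.5499 -0.1864  0.07  ]
len 0.08973833204489888 w 0.03929829959696137 head -142.2899895666413
centre [ 0.52828778 -0.17782498  0.07      ] [ 0.57563099 -0.13193424  0.39301718]
t 2.55 p [ 0.5199 -0.1764  0.2513] q [-0.447  0.362  1.721 -0.     1.059  0.458] F [-0.2 -0.3 -0.1] w 0.0799 ff 0.0
[[0.787, 0.618, 0.0], [0.618, -0.787, -0.0], [-0.0, 0.0, -1.0]]
pre dp [-0.0398, 0.006, 0.1175] turn [-0.1, 30.0, 0.4]
grasp dp [0.0152, 0.0064, 0.2128] turn [-0.1, 30.0, 0.4]
[ 0.53580339 -0.17201416  0.03854552]
```

```bash
python3 -m handwheel '[{"turn":[0,10,0],"dp":[-0.03,0.004,0.03],"gripper":0.075},{"turn":[0,20,0],"dp":[-0.04,0.006,0.06],"gripper":0.075},{"turn":[0,30,0],"dp":[-0.04,0.006,0.09],"gripper":0.075},{"turn":[0,30,0],"dp":[-0.04,0.006,0.117],"gripper":0.075},{"turn":[0,30,0],"dp":[-0.025,0.006,0.143],"gripper":0.075},{"turn":[0,30,0],"dp":[-0.01,0.006,0.169],"gripper":0.075},{"turn":[0,30,0],"dp":[0.003,0.006,0.192],"gripper":0.075},{"turn":[0,30,0],"dp":[0.010,0.006,0.204],"gripper":0.075},{"turn":[0,30,0],"dp":[0.015,0.006,0.212],"gripper":0.075},{"turn":[0,30,0],"dp":[0.015,0.006,0.212],"gripper":0.075},{"turn":[0,30,0],"dp":[0.015,0.006,0.212],"gripper":0.075}]' 40
python3 - <<'E'
from h import *
show();c=manip.capture("wrist");cv2.imwrite("pics/w2.png",c["img"])
E
```

```text
time_s: 3.92
ee_pos: [0.5359, -0.1713, 0.0398]
ee_rot: [0.913, 0.316, 0.245, -0.084]
force: [-0.8, 0.2, -0.3]
grip_width: 0.0748
finger_force: 0.0
t 3.92 p [ 0.5359 -0.1713  0.0398] q [-0.653  0.679  2.04   1.109  0.572 -0.748] F [-0.8  0.2 -0.3] w 0.0748 ff 0.0
[[0.68, 0.619, 0.393], [0.536, -0.786, 0.309], [0.5, 0.001, -0.866]]
```

View pics/w2.png

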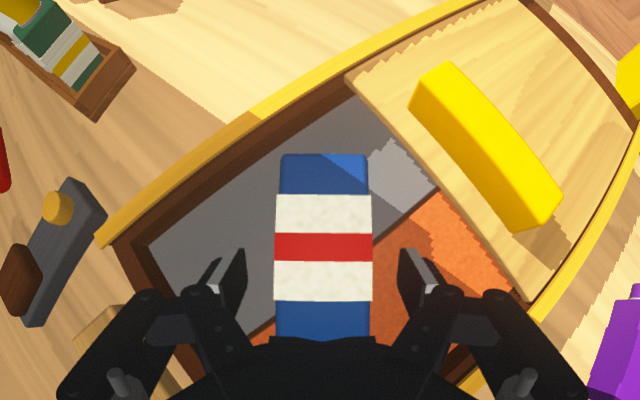

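The fingers straddle the tin symmetrically (tin x 275–372, fingers at ≈225 and ≈420) and clear the walls. Next I close and lift.

```bash
python3 -m handwheel '[{"turn":[0,0,0],"dp":[0,0,0],"gripper":0.03},{"turn":[0,0,0],"dp":[0,0,0],"gripper":0.03},{"turn":[0,0,0],"dp":[0,0,0],"gripper":0.03},{"turn":[0,0,0],"dp":[0,0,0],"gripper":0.03},{"turn":[0,0,0],"dp":[0,0,0],"gripper":0.03},{"turn":[0,0,0],"dp":[0,0,0],"gripper":0.03},{"turn":[0,0,0],"dp":[0.01,0,-0.017],"gripper":0.03},{"turn":[0,0,0],"dp":[0.03,0,-0.052],"gripper":0.03},{"turn":[0,0,0],"dp":[0.055,0,-0.095],"gripper":0.03},{"turn":[0,0,0],"dp":[0.08,0,-0.138],"gripper":0.03},{"turn":[0,0,0],"dp":[0.08,0,-0.138],"gripper":0.03}]' 50
python3 - <<'E'
from h import *
p,M=show()
fp=np.array([.493,.327]);
for psi in(6.6,-83.4,-173.4):
    F=frame(psi,30);tgt=np.r_[fp,.067+.012]+.0*F[:,2]
    goal(p,M,np.r_[fp,.2],F,f"final {psi}")
F=frame(-142.3,30);goal(p,M,p,F,"upright in place")
E
```

```text
time_s: 5.35
ee_pos: [0.5368, -0.1713, 0.202]
ee_rot: [0.912, 0.317, 0.246, -0.082]
force: [-0.6, 0.5, -2.0]
grip_width: 0.0394
finger_force: 51.1
t 5.35 p [ 0.5368 -0.1713  0.202 ] q [-0.652  0.401  1.929  0.732  0.81  -0.266] F [-0.6  0.5 -2. ] w 0.0394 ff 51.1
[[0.678, 0.619, 0.397], [0.538, -0.785, 0.306], [0.501, 0.006, -0.865]]
final 6.6 dp [0.2374, -0.4185, 0.1369] turn [-39.8, -30.7, -149.3]
final -83.4 dp [0.2374, -0.4185, 0.1369] turn [-16.3, -81.3, -62.2]
final -173.4 dp [0.2374, -0.4185, 0.1369] turn [9.4, -87.7, 33.8]
upright in place dp [0.0, 0.0, 0.0] turn [0.5, -90.1, 0.5]
```

```bash
cat > kin.py <<'E'
from h import *
from scipy.optimize import least_squares
D=[([-1.411,.491,1.559,0,1.092,-.106],[.16418,-.60305,.23133],[[0.965,0.263,0.0],[0.263,-0.965,-0.0],[0,0,-1.0]]),
([-0.448,.362,1.721,0,1.059,.458],[.5198,-.1764,.2513],[[0.786,0.618,0],[0.618,-0.786,0],[0,0,-1.0]]),
([-0.653,0.679,2.04,1.109,0.572,-0.748],[.5359,-.1713,.0398],[[0.68,0.619,0.393],[0.536,-0.786,0.309],[0.5,0.001,-0.866]]),
([-0.652,0.401,1.929,0.732,0.81,-0.266],[.5368,-.1713,.202],[[0.678,0.619,0.397],[0.538,-0.785,0.306],[0.501,0.006,-0.865]])]
z=lambda a:R.from_euler("z",a).as_matrix();y=lambda a:R.from_euler("y",a).as_matrix()
E
python3 - <<'E'
from kin import *
import itertools
best=[]
for ax4 in"xyz":
  for s4,s5,s6 in itertools.product((1,-1),repeat=3):
    for ax5 in "xyz":
      e=lambda a,s,v:R.from_euler(a,s*v).as_matrix()
      # constant tool offset from sample 0, and unknown mid offset assumed identity
      Ms=[z(q[0])@y(q[1]+q[2])@e(ax4,s4,q[3])@e(ax5,s5,q[4])  for q,_,_ in D]
      for ax6 in"xyz":
        X=[(m@e(ax6,s6,d[0][5])).T@np.array(d[2]) for m,d in zip(Ms,D)]
        best.append((max(np.abs(x-X[0]).max() for x in X),ax4,s4,ax5,s5,ax6,s6,X[0].round(2).tolist()))
best.sort(key=lambda b:b[0]);print(*best[:5],sep="\n")
E
```

```text
(np.float64(0.0012293804065530416), 'z', 1, 'y', 1, 'z', 1, [[0.0, -1.0, -0.0], [1.0, 0.0, -0.0], [0.0, -0.0, 1.0]])
(np.float64(0.4759682757123521), 'y', -1, 'z', -1, 'x', 1, [[-0.86, -0.31, 0.41], [0.51, -0.45, 0.73], [-0.04, 0.84, 0.54]])
(np.float64(0.48258684926884365), 'z', 1, 'z', 1, 'x', 1, [[0.91, -0.12, 0.41], [0.42, 0.36, -0.83], [-0.05, 0.93, 0.38]])
(np.float64(0.48335328518603127), 'z', 1, 'x', 1, 'y', 1, [[-0.05, -0.42, 0.9], [0.37, 0.83, 0.41], [-0.93, 0.36, 0.12]])
(np.float64(0.5361836148056884), 'y', -1, 'x', -1, 'z', -1, [[0.11, -0.53, 0.84], [0.53, -0.68, -0.5], [0.84, 0.5, 0.21]])
```

```bash
cat >> kin.py <<'E'
X0=np.array([[0,-1,0],[1,0,0],[0,0,1.]])
lo=np.array([-3.1,-.84,.05,-1.13,.06,-2.69]);hi=np.array([3.1,2.19,2.79,4.28,2.93,2.69])
def fk(P,q):
    h,L1,L2,e,L6,d,f=P
    A=z(q[0]);B=A@y(q[1]);C=A@y(q[1]+q[2]);W=C@z(q[3]);E=W@y(q[4]);T=E@z(q[5])@X0
    return A@[0,d,h]+B@[0,0,L1]+C@[e,0,L2]+W@[0,f,0]+T@[0,0,L6],T
def fit():
    r=lambda P:np.r_[np.concatenate([fk(P,q)[0]-p for q,p,_ in D]),1e-3*(P-[.18,.6,.57,0,.3,.07,0])]
    s=least_squares(r,[.18,.6,.57,0,.3,.07,0]);return s.x,s.fun[:3*len(D)]
def ik(P,p,M,q0):
    best=None
    rng=np.random.default_rng(0)
    for k in range(60):
        s0=np.clip(q0,lo+.01,hi-.01) if k==0 else rng.uniform(lo,hi)
        def r(q):
            a,T=fk(P,q);return np.r_[(a-p)*5,R.from_matrix(T.T@M).as_rotvec()]
        s=least_squares(r,s0,bounds=(lo,hi))
        if s.cost<1e-7:
            c=np.abs(s.x-q0).max()
            if best is None or c<best[0]:best=(c,s.x)
    return best
E
python3 - <<'E'
from kin import *
P,res=fit();print(P.round(4),(np.abs(res).max()*1e3).round(2),"mm")
q0=np.array(D[3][0]);fp=np.array([.493,.327])
b=ik(P,np.array(D[3][1]),frame(-142.3,30),q0);print("inplace",b)
for psi in(6.6,96.6,-83.4,-173.4):
  for zz in(.06,.16):
    F=frame(psi,30);b=ik(P,np.r_[fp,zz],F,q0);print(psi,zz,b and (b[0].round(2),b[1].round(2)))
E
```

```text
[1.967e-01 5.864e-01 4.112e-01 4.290e-02 2.549e-01 6.600e-02 2.000e-04] 0.06 mm
inplace (np.float64(1.4155692322837474), array([-0.14393164,  0.77585503,  1.45425309, -0.68356923,  1.74129937,
        0.95645135]))
6.6 0.06 (np.float64(2.98), array([0.67, 0.81, 2.28, 3.71, 1.01, 1.54]))
6.6 0.16 (np.float64(3.11), array([0.67, 0.57, 2.26, 3.84, 0.79, 1.34]))
96.6 0.06 (np.float64(2.21), array([0.08, 0.83, 1.98, 1.36, 1.09, 1.94]))
96.6 0.16 (np.float64(2.43), array([0.08, 0.65, 1.96, 1.26, 1.14, 2.16]))
-83.4 0.06 (np.float64(1.49), array([ 0.77,  0.97,  1.47, -0.76,  1.53,  1.03]))
-83.4 0.16 (np.float64(1.49), array([ 0.77,  0.83,  1.45, -0.76,  1.64,  0.93]))
-173.4 0.06 (np.float64(2.04), array([0.38, 1.05, 1.23, 0.24, 1.88, 1.78]))
-173.4 0.16 (np.float64(2.08), array([0.38, 0.93, 1.22, 0.25, 2.02, 1.81]))
```

```bash
python3 -m handwheel '[{"turn":[0,-8,0],"dp":[0.015,0,-0.026],"gripper":0.03},{"turn":[0,-16,0],"dp":[0.03,0,-0.052],"gripper":0.03},{"turn":[0,-25,0],"dp":[0.04,0,-0.069],"gripper":0.03},{"turn":[0,-34,0],"dp":[0.04,0,-0.069],"gripper":0.03},{"turn":[0,-43,0],"dp":[0.04,0,-0.069],"gripper":0.03},{"turn":[0,-52,0],"dp":[0.04,0,-0.069],"gripper":0.03},{"turn":[0,-61,0],"dp":[0.04,0,-0.069],"gripper":0.03},{"turn":[0,-70,0],"dp":[0.04,0,-0.069],"gripper":0.03},{"turn":[0,-80,0],"dp":[0.04,0,-0.069],"gripper":0.03},{"turn":[0.5,-90,0.5],"dp":[0.04,0,-0.069],"gripper":0.03},{"turn":[0.5,-90,0.5],"dp":[0.04,0,-0.069],"gripper":0.03},{"turn":[0.5,-90,0.5],"dp":[0.04,0,-0.069],"gripper":0.03}]' 50
python3 - <<'E'
from h import *
p,M=show()
F=frame(-83.4,30)
goal(p,M,[.493,.327,.25],F,"above")
for n in("scene","wrist"):
    c=manip.capture(n);cv2.imwrite(f"pics/{n}3.png",c["img"])
    if n=="scene":cv2.imwrite("pics/s3.png",c["img"][0:260,170:490]);print([(np.round(r["point"],3).tolist(),round(r["confidence"],2)) for r in manip.recognise(c,"oil_tin")])
E
```

```text
time_s: 6.85
ee_pos: [0.5362, -0.1707, 0.278]
ee_rot: [0.82, 0.282, -0.473, 0.158]
force: [-0.3, 0.2, -2.5]
grip_width: 0.0393
finger_force: 51.0
t 6.85 p [ 0.5362 -0.1707  0.278 ] q [-0.144  0.692  1.401 -0.699  1.847  0.862] F [-0.3  0.2 -2.5] w 0.0393 ff 51.0
[[0.394, 0.611, -0.686], [0.312, -0.791, -0.526], [-0.864, -0.007, -0.503]]
above dp [0.1625, -0.42, -0.218] turn [-51.1, -0.4, -29.2]
[([0.556, -0.174, 0.321], 0.69), ([0.637, -0.438, 0.04], 0.55)]
```

View pics/s3.png

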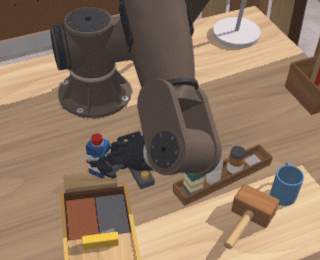

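```bash
python3 -m handwheel '[{"turn":[-5,0,-3],"dp":[0.015,-0.042,-0.022],"gripper":0.03},{"turn":[-10,0,-6],"dp":[0.032,-0.084,-0.043],"gripper":0.03},{"turn":[-15,0,-9],"dp":[0.048,-0.126,-0.065],"gripper":0.03},{"turn":[-20,0,-12],"dp":[0.065,-0.168,-0.087],"gripper":0.03},{"turn":[-26,0,-15],"dp":[0.081,-0.21,-0.109],"gripper":0.03},{"turn":[-31,0,-18],"dp":[0.097,-0.252,-0.131],"gripper":0.03},{"turn":[-36,0,-21],"dp":[0.114,-0.294,-0.153],"gripper":0.03},{"turn":[-41,-0.2,-24],"dp":[0.13,-0.336,-0.175],"gripper":0.03},{"turn":[-46,-0.3,-27],"dp":[0.146,-0.378,-0.196],"gripper":0.03},{"turn":[-51,-0.4,-29],"dp":[0.1625,-0.42,-0.218],"gripper":0.03},{"turn":[-51,-0.4,-29],"dp":[0.1625,-0.42,-0.218],"gripper":0.03},{"turn":[-51,-0.4,-29],"dp":[0.1625,-0.42,-0.218],"gripper":0.03}]' 50
python3 - <<'E'
from h import *
import pickle
p,M=show()
g=np.array([.5359,-.1713,.0398]);Mg=np.array([[0.68,0.619,0.393],[0.536,-0.786,0.309],[0.5,0.001,-0.866]])
off=Mg.T@(np.array([.5283,-.1778,.050])-g);print("tin rel tool",off,"tin now",p+M@off)
ta=M@Mg.T@np.array([-.791,-.612,0]);print("tin axis",ta.round(3))
c=manip.capture("wrist");pickle.dump(c,open("w4.pkl","wb"));cv2.imwrite("pics/w4.png",c["img"])
c=manip.capture("top");pickle.dump(c,open("t4.pkl","wb"));cv2.imwrite("pics/t4.png",c["img"])
c=manip.capture("scene");pickle.dump(c,open("s4.pkl","wb"))
print([(np.round(r["point"],3).tolist(),round(r["confidence"],2)) for r in manip.recognise(c,"oil_tin")])
w=pickle.load(open("w4.pkl","rb"))
cv2.imwrite("pics/m4.png",np.vstack([cv2.resize(w["img"],(560,350)),np.hstack([cv2.resize(c["img"][60:210,330:490],(280,250)),cv2.resize(pickle.load(open("t4.pkl","rb"))["img"][150:300,110:270],(280,250))])]))
E
```

```text
time_s: 8.5
ee_pos: [0.4931, 0.3266, 0.2497]
ee_rot: [0.577, 0.645, -0.334, 0.373]
force: [-0.9, 0.1, -2.1]
grip_width: 0.0396
finger_force: 51.5
t 8.5 p [0.4931 0.3266 0.2497] q [ 0.77   0.733  1.401 -0.772  1.756  0.824] F [-0.9  0.1 -2.1] w 0.0396 ff 51.5
[[-0.055, 0.994, 0.096], [0.494, 0.11, -0.862], [-0.868, 0.0, -0.497]]
tin rel tool [-0.003552   0.0004148 -0.0138285] tin now [0.49240707 0.33679095 0.25967054]
tin axis [-0.009  0.002  1.   ]
[([0.505, 0.32, 0.275], 0.78), ([0.635, -0.44, 0.043], 0.77), ([0.678, -0.215, 0.06], 0.72), ([0.699, -0.224, 0.054], 0.61)]
```

View pics/m4.png

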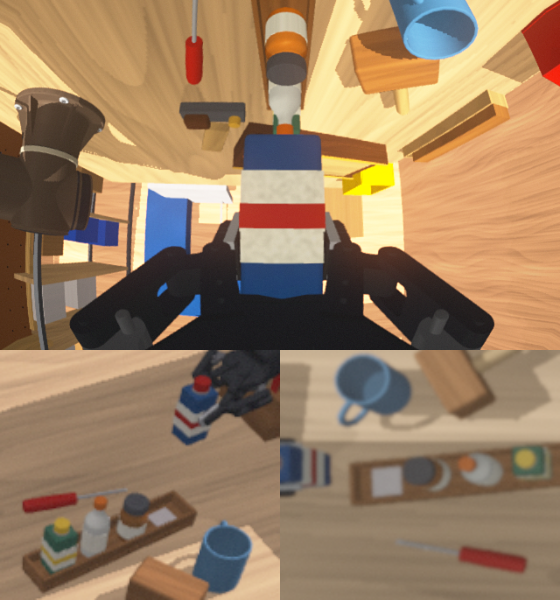

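The tin is held upright above the rack, with the lane, wax jar and glue lined up behind it. In the top crop the white square is centred at ≈(387,482). I'll refine its position numerically.

Run:
```python
from h import *
import pickle
uv={}
for n,f,guess in(("top","t4.pkl",(171,229)),("scene","s4.pkl",(423,160))):
    c=pickle.load(open(f,"rb"));im=c["img"].astype(int);x0,y0=guess
    sub=im[y0-14:y0+15,x0-16:x0+17];m=((sub.min(2)>150)&(sub.max(2)-sub.min(2)<45)).astype(np.uint8)
    k,l,st,ce=cv2.connectedComponentsWithStats(m);i=1+st[1:,4].argmax();u=ce[i]+[x0-16,y0-14];print(n,st[i],u,plane(c,u,.012).round(4));uv[n]=(c,u)
fp=tri(*uv["top"],*uv["scene"]);print("free",fp.round(4))
p,M=show();off=np.array([-.00355,.0004,-.01383])
for y in(.325,):
    T=np.array([.4925,y,0]);F=frame(-83.4,30)
    for h in(.10,.015,.001,0):
        goal(p,M,T+[0,0,.012+.055+h]-F@off,F,f"h {h}")
```

```text
Traceback (most recent call last):
ValueError: attempt to get argmax of an empty sequence
```

Run:
```python
from h import *
import pickle
uv={}
for n,f,guess in(("top","t4.pkl",(171,229)),("scene","s4.pkl",(423,160))):
    c=pickle.load(open(f,"rb"));im=c["img"].astype(int);x0,y0=guess
    sub=im[y0-14:y0+15,x0-16:x0+17];s=sub.max(2)-sub.min(2);print(n,im[y0,x0]);ref=im[y0,x0]
    m=(np.abs(sub-ref).max(2)<28).astype(np.uint8)
    k,l,st,ce=cv2.connectedComponentsWithStats(m,connectivity=4);i=l[14,16];u=ce[i]+[x0-16,y0-14];print(n,st[i],u,plane(c,u,.012).round(4));uv[n]=(c,u)
fp=tri(*uv["top"],*uv["scene"]);print("free",fp.round(4))
p,M=show();off=np.array([-.00355,.0004,-.01383])
for y in(.325,):
    T=np.array([.4925,y,0]);F=frame(-83.4,30)
    for h in(.10,.015,.001,0):
        goal(p,M,T+[0,0,.012+.055+h]-F@off,F,f"h {h}")
```

```text
top [147 149 154]
top [  8   5  16  18 258] [170.50775194 228.5620155 ] [0.4941 0.327  0.012 ]
scene [149 148 157]
scene [ 8  9 15 10 94] [421.84042553 159.5       ] [0.4884 0.3265 0.012 ]
free [0.4934 0.3234 0.0186]
t 8.7 p [0.4936 0.3259 0.2495] q [ 0.769  0.734  1.401 -0.772  1.756  0.824] F [ 0.8 -0.8 -3.7] w 0.0395 ff 51.5
[[-0.054, 0.994, 0.094], [0.494, 0.109, -0.863], [-0.868, -0.0, -0.497]]
h 0.1 dp [0.0749, -0.0015, 0.0555] turn [-0.3, 0.2, -0.2]
h 0.015 dp [0.1486, -0.0015, 0.0977] turn [-0.3, 0.2, -0.2]
h 0.001 dp [0.1608, -0.0015, 0.1046] turn [-0.3, 0.2, -0.2]
h 0 dp [0.1617, -0.0015, 0.1051] turn [-0.3, 0.2, -0.2]
```

```bash
python3 -m handwheel '[{"turn":[-0.3,0,-0.2],"dp":[0.03,-0.0015,0.03],"gripper":0.03},{"turn":[-0.3,0.2,-0.2],"dp":[0.075,-0.0015,0.0555],"gripper":0.03},{"turn":[-0.3,0.2,-0.2],"dp":[0.105,-0.0015,0.073],"gripper":0.03},{"turn":[-0.3,0.2,-0.2],"dp":[0.13,-0.0015,0.087],"gripper":0.03},{"turn":[-0.3,0.2,-0.2],"dp":[0.145,-0.0015,0.0957],"gripper":0.03},{"turn":[-0.3,0.2,-0.2],"dp":[0.1525,-0.0015,0.1],"gripper":0.03},{"turn":[-0.3,0.2,-0.2],"dp":[0.1565,-0.0015,0.1022],"gripper":0.03},{"turn":[-0.3,0.2,-0.2],"dp":[0.1565,-0.0015,0.1022],"gripper":0.03}]' 50
python3 - <<'E'
from h import *
p,M=show();off=np.array([-.00355,.0004,-.01383]);print("tin",p+M@off)
F=frame(-83.4,30);T=np.array([.4925,.325,0])
for h in(.003,.001,0,-.001):goal(p,M,T+[0,0,.067+h]-F@off,F,f"h {h}")
c=manip.capture("scene");d=manip.capture("top");print([(np.round(r["point"],3).tolist(),round(r["confidence"],2)) for r in manip.recognise(c,"oil_tin")])
cv2.imwrite("pics/m5.png",np.hstack([cv2.resize(c["img"][90:220,330:490],(480,390)),cv2.resize(d["img"][180:270,110:210],(320,390))]))
E
```

```text
time_s: 9.7
ee_pos: [0.4929, 0.3159, 0.063]
ee_rot: [0.575, 0.647, -0.333, 0.374]
force: [0.6, 0.2, -2.0]
grip_width: 0.0394
finger_force: 51.4
t 9.7 p [0.4929 0.3159 0.063 ] q [ 0.761  0.956  1.496 -0.767  1.516  1.036] F [ 0.6  0.2 -2. ] w 0.0394 ff 51.4
[[-0.059, 0.993, 0.101], [0.496, 0.117, -0.86], [-0.866, -0.0, -0.5]]
tin [0.49212809 0.32607456 0.07298464]
h 0.003 dp [0.002, 0.0002, 0.0025] turn [0.1, 0.0, 0.1]
h 0.001 dp [0.0038, 0.0002, 0.0035] turn [0.1, 0.0, 0.1]
h 0 dp [0.0046, 0.0002, 0.0039] turn [0.1, 0.0, 0.1]
h -0.001 dp [0.0055, 0.0002, 0.0044] turn [0.1, 0.0, 0.1]
[([0.632, -0.439, 0.043], 0.98), ([0.505, 0.31, 0.093], 0.65)]
```

View pics/m5.png

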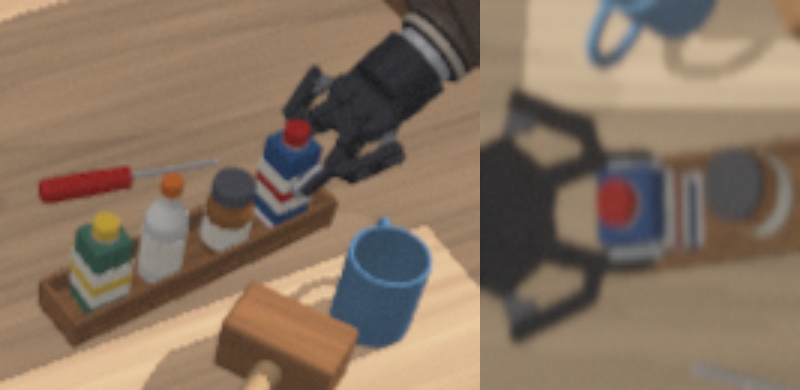

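The tin sits inside the rack rims, upright, at scene crop ≈(287,175), clear of the wax jar and mug. Next I lower it to contact.

```bash
python3 -m handwheel '[{"turn":[0.1,0,0.1],"dp":[0.002,0,0.0012],"gripper":0.03},{"turn":[0.1,0,0.1],"dp":[0.003,0,0.002],"gripper":0.03},{"turn":[0.1,0,0.1],"dp":[0.004,0,0.0025],"gripper":0.03},{"turn":[0.1,0,0.1],"dp":[0.0046,0,0.0028],"gripper":0.03},{"turn":[0.1,0,0.1],"dp":[0.0046,0,0.0028],"gripper":0.03}]' 50; python3 -c "
from h import *
show()"
```

```text
time_s: 10.48
ee_pos: [0.4928, 0.3156, 0.0578]
ee_rot: [0.576, 0.646, -0.333, 0.374]
force: [-0.3, -0.7, 5.3]
grip_width: 0.0394
finger_force: 51.7
t 10.47 p [0.4928 0.3156 0.0578] q [ 0.76   0.964  1.495 -0.766  1.512  1.042] F [-0.3 -0.7  5.3] w 0.0394 ff 51.7
[[-0.057, 0.993, 0.099], [0.495, 0.114, -0.861], [-0.867, -0.0, -0.499]]
```

```bash
python3 -m handwheel '[{"turn":[0,0,0],"dp":[0,0,0],"gripper":0.044},{"turn":[0,0,0],"dp":[0,0,0],"gripper":0.05},{"turn":[0,0,0],"dp":[0,0,0],"gripper":0.06},{"turn":[0,0,0],"dp":[0,0,0],"gripper":0.065},{"turn":[0,0,0],"dp":[0,0,-0.015],"gripper":0.065},{"turn":[0,0,0],"dp":[0,0,-0.04],"gripper":0.065},{"turn":[0,0,0],"dp":[0,0,-0.08],"gripper":0.065},{"turn":[0,0,0],"dp":[0,0,-0.12],"gripper":0.065},{"turn":[0,0,0],"dp":[-0.05,0,-0.13],"gripper":0.065},{"turn":[0,0,0],"dp":[-0.10,0,-0.13],"gripper":0.065},{"turn":[0,0,0],"dp":[-0.15,0,-0.13],"gripper":0.065},{"turn":[0,0,0],"dp":[-0.15,0,-0.13],"gripper":0.065}]' 50
python3 - <<'E'
from h import *
import pickle
p,M=show();c=manip.capture("scene");d=manip.capture("top");pickle.dump((c,d),open("s6.pkl","wb"))
for k in(c,d):print([(np.round(r["point"],3).tolist(),round(r["confidence"],2)) for r in manip.recognise(k,"oil_tin")],[(np.round(r["point"],3).tolist(),round(r["confidence"],2)) for r in manip.recognise(k,"cover_grip")])
cv2.imwrite("pics/m6.png",np.hstack([cv2.resize(c["img"][90:220,330:490],(480,390)),cv2.resize(d["img"][180:270,110:210],(320,390))]))
# down pose above cover grip, y(tool) across grip's thin dir
E
```

```text
time_s: 11.98
ee_pos: [0.4889, 0.353, 0.2561]
ee_rot: [0.578, 0.646, -0.331, 0.373]
force: [0.0, 0.4, -0.7]
grip_width: 0.0652
finger_force: 0.0
t 11.97 p [0.4889 0.353  0.2561] q [ 0.801  0.747  1.347 -0.757  1.795  0.817] F [ 0.   0.4 -0.7] w 0.0652 ff 0.0
[[-0.053, 0.994, 0.1], [0.5, 0.113, -0.859], [-0.865, 0.005, -0.503]]
[([0.631, -0.441, 0.042], 0.96), ([0.506, 0.312, 0.081], 0.7)] [([0.698, -0.226, 0.057], 0.73)]
[([0.488, 0.313, 0.104], 0.97), ([0.617, -0.434, 0.038], 0.74), ([0.502, 0.246, 0.096], 0.59), ([0.689, -0.22, 0.054], 0.19)] [([0.688, -0.22, 0.052], 0.89)]
```

View pics/m6.png

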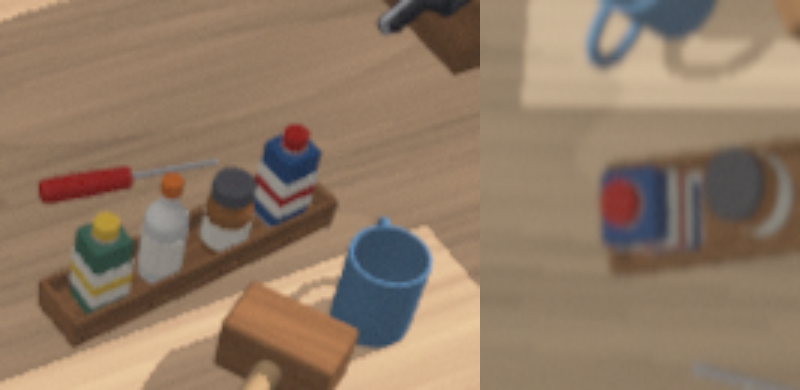

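The tin stands upright on its place, released, with its neighbours undisturbed. Next is the cover.

Run:
```python
from kin import *
import pickle
c,d=pickle.load(open("s6.pkl","rb"));w=pickle.load(open("w1.pkl","rb"))
u=(110+140/3.2,180+200/4.333);print("cap",plane(d,u,.122).round(4), "vs free .493 .325")
print("grip w1",wplane(w,(405,122),.087).round(4))
Rw=lambda P:P
for n,k,g in(("top",d,(384,179)),("scene",c,(270,240))):
    hsv=cv2.cvtColor(k["img"],cv2.COLOR_BGR2HSV);x0,y0=g
    m=((hsv[...,0]>22)&(hsv[...,0]<33)&(hsv[...,1]>150)).astype(np.uint8)
    kk,l,st,ce=cv2.connectedComponentsWithStats(m);sub=l[y0-4:y0+5,x0-4:x0+5];i=np.bincount(sub[sub>0]).argmax();print(n,st[i],ce[i],plane(k,ce[i],.08).round(4),plane(k,ce[i],.087).round(4))
P,res=fit();q0=np.array(manip.observe()["q"])
e=np.array([.969,-.248,0])
for hd in(75.6,-104.4):
    x=np.array([np.cos(np.radians(hd)),np.sin(np.radians(hd)),0]);zz=np.array([0,0,-1.]);F=np.c_[x,np.cross(zz,x),zz]
    for s in(0,.18):
      b=ik(P,np.array([.636,-.21,.065])-e*s,F,q0);print(hd,s,b and b[1].round(2))
    p=np.array(manip.observe()["ee_pos"]);M=R.from_quat(manip.observe()["ee_rot"]).as_matrix()
    goal(p,M,[.636,-.21,.25],F,f"{hd}")
```

```text
cap [0.4912 0.3217 0.122 ] vs free .493 .325
grip w1 [ 0.6216 -0.2021  0.087 ]Traceback (most recent call last):
  File "<stdin>", line 10, in <module>
ValueError: attempt to get argmax of an empty sequence
```

Run:
```python
from kin import *
P,res=fit();o=manip.observe();q0=np.array(o["q"]);e=np.array([.969,-.248,0])
p=np.array(o["ee_pos"]);M=R.from_quat(o["ee_rot"]).as_matrix()
for hd in(75.6,-104.4):
    x=np.array([np.cos(np.radians(hd)),np.sin(np.radians(hd)),0]);zz=np.array([0,0,-1.]);F=np.c_[x,np.cross(zz,x),zz]
    for s in(0,.19):
      b=ik(P,np.array([.622,-.203,.065])-e*s,F,q0);print(hd,s,b and b[1].round(2))
    goal(p,M,[.622,-.203,.25],F,f"{hd}")
D0=frame(-83.6,90);goal(p,M,p+[0,0,.03],D0,"down here")
for hd in(75.6,):
    x=np.array([np.cos(np.radians(hd)),np.sin(np.radians(hd)),0]);F=np.c_[x,np.cross([0,0,-1.],x),[0,0,-1.]];goal(p+[0,0,.03],D0,[.622,-.203,.25],F,"then")
```

```text
75.6 0 [-0.42  0.72  1.62 -0.    0.8  -0.17]
75.6 0.19 [-0.48  0.54  2.1  -0.    0.5  -0.23]
75.6 dp [-0.2826, 0.0688, 0.4931] turn [10.9, 59.4, 19.1]
-104.4 0 None
-104.4 0.19 None
-104.4 dp [-0.2826, 0.0688, 0.4931] turn [-80.7, 14.8, -139.4]
down here dp [-0.026, -0.0001, -0.0149] turn [0.0, 60.1, 0.2]
then dp [-0.5681, 0.0709, 0.0308] turn [0.0, 0.0, 20.8]
```

```bash
python3 -m handwheel '[{"turn":[1,6,2],"dp":[-0.05,0.005,0.03],"gripper":0.065},{"turn":[2,12,4],"dp":[-0.08,0.01,0.07],"gripper":0.065},{"turn":[3,18,6],"dp":[-0.11,0.02,0.12],"gripper":0.065},{"turn":[4.5,24,8],"dp":[-0.14,0.03,0.17],"gripper":0.065},{"turn":[5.5,30,10],"dp":[-0.17,0.035,0.22],"gripper":0.065},{"turn":[6.5,36,12],"dp":[-0.19,0.04,0.275],"gripper":0.065},{"turn":[7.6,42,13.5],"dp":[-0.215,0.05,0.33],"gripper":0.065},{"turn":[8.7,48,15.3],"dp":[-0.24,0.055,0.385],"gripper":0.065},{"turn":[9.8,54,17.2],"dp":[-0.26,0.06,0.44],"gripper":0.065},{"turn":[10.9,59.4,19.1],"dp":[-0.2826,0.0688,0.4931],"gripper":0.065},{"turn":[10.9,59.4,19.1],"dp":[-0.2826,0.0688,0.4931],"gripper":0.065},{"turn":[10.9,59.4,19.1],"dp":[-0.2826,0.0688,0.4931],"gripper":0.065}]' 50
python3 - <<'E'
from h import *
import pickle
p,M=show();c=manip.capture("wrist");pickle.dump((c,p,M),open("w7.pkl","wb"));cv2.imwrite("pics/w7.png",c["img"])
E
```

```text
time_s: 13.78
ee_pos: [0.6218, -0.2035, 0.2496]
ee_rot: [0.79, 0.612, 0.0, -0.001]
force: [0.7, 1.0, -1.3]
grip_width: 0.0651
finger_force: 0.0
t 13.78 p [ 0.6218 -0.2035  0.2496] q [-4.180e-01  5.180e-01  1.459e+00  1.000e-03  1.166e+00 -1.660e-01] F [ 0.7  1.  -1.3] w 0.0651 ff 0.0
[[0.25, 0.968, -0.0], [0.968, -0.25, 0.001], [0.001, -0.0, -1.0]]
```

View pics/w7.png

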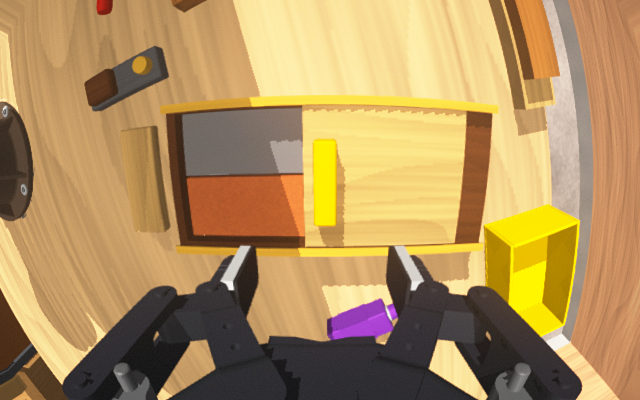

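The wrist view shows the box square to the image, with the yellow grip at x 313–337, y 139–226, centred between the fingers at ≈x 323.

Run:
```python
from h import *
import pickle
c,p,M=pickle.load(open("w7.pkl","rb"))
a=wplane(c,(325,139.5),.087);b=wplane(c,(325,226),.087);g=(a+b)/2
print(a.round(4),b.round(4),np.linalg.norm(a-b),g.round(4),"thick",np.linalg.norm(wplane(c,(313,182),.087)-wplane(c,(336.5,182),.087)))
i=wplane(c,(182,180),.048);j=wplane(c,(468,177),.048);print("inner wall, deck end",i.round(4),j.round(4))
print("grip rel tool",M.T@(np.r_[g[:2],.066]-p), "closed target dp from here, box -x in tool:",M.T@[-.969,.248,0])
```

```text
[ 0.6356 -0.1601  0.087 ] [ 0.6134 -0.2474  0.087 ] 0.09015825041128275 [ 0.6245 -0.2038  0.087 ] thick 0.02368031686128133
inner wall, deck end [ 0.456  -0.1629  0.048 ] [ 0.7947 -0.2461  0.048 ]
grip rel tool [0.0002047  0.00279703 0.18361291] closed target dp from here, box -x in tool: [-1.82459361e-03 -1.00023073e+00  3.95820946e-04]
```

```bash
python3 -m handwheel '[{"turn":[0,0,0],"dp":[0,0.0025,0.05],"gripper":0.065},{"turn":[0,0,0],"dp":[0,0.0025,0.1],"gripper":0.065},{"turn":[0,0,0],"dp":[0,0.0025,0.15],"gripper":0.065},{"turn":[0,0,0],"dp":[0,0.0025,0.175],"gripper":0.065},{"turn":[0,0,0],"dp":[0,0.0025,0.183],"gripper":0.065},{"turn":[0,0,0],"dp":[0,0.0025,0.183],"gripper":0.015},{"turn":[0,0,0],"dp":[0,0.0025,0.183],"gripper":0.015},{"turn":[0,0,0],"dp":[0,0.0025,0.183],"gripper":0.015},{"turn":[0,0,0],"dp":[0,0.0025,0.183],"gripper":0.015},{"turn":[0,0,0],"dp":[0,0.0025,0.183],"gripper":0.015},{"turn":[0,0,0],"dp":[0,0.0025,0.183],"gripper":0.015}]' 40; python3 -c "
from h import *
show()"
```

```text
time_s: 15.2
ee_pos: [0.6252, -0.204, 0.0693]
ee_rot: [0.79, 0.613, 0.002, 0.001]
force: [0.2, 2.2, 7.0]
grip_width: 0.0229
finger_force: 39.8
t 15.2 p [ 0.6252 -0.204   0.0693] q [-0.416  0.717  1.615  0.002  0.806 -0.166] F [0.2 2.2 7. ] w 0.0229 ff 39.8
[[0.249, 0.969, 0.004], [0.969, -0.249, 0.0], [0.001, 0.004, -1.0]]
```

```bash
python3 -m handwheel '[{"turn":[0,0,0],"dp":[0,-0.01,-0.003],"gripper":0.015},{"turn":[0,0,0],"dp":[0,-0.03,-0.003],"gripper":0.015},{"turn":[0,0,0],"dp":[0,-0.055,-0.003],"gripper":0.015},{"turn":[0,0,0],"dp":[0,-0.08,-0.003],"gripper":0.015},{"turn":[0,0,0],"dp":[0,-0.105,-0.003],"gripper":0.015},{"turn":[0,0,0],"dp":[0,-0.125,-0.003],"gripper":0.015},{"turn":[0,0,0],"dp":[0,-0.138,-0.003],"gripper":0.015},{"turn":[0,0,0],"dp":[0,-0.144,-0.003],"gripper":0.015},{"turn":[0,0,0],"dp":[0,-0.144,-0.003],"gripper":0.015}]' 40;  python3 -m handwheel '[{"turn":[0,0,0],"dp":[0,-0.004,0],"gripper":0.015},{"turn":[0,0,0],"dp":[0,-0.008,0],"gripper":0.015}]' 40
```

```text
time_s: 16.32
ee_pos: [0.483, -0.1682, 0.0694]
ee_rot: [0.79, 0.613, -0.0, -0.001]
force: [-3.8, -6.8, -20.1]
grip_width: 0.023
finger_force: 42.0
time_s: 16.58
ee_pos: [0.4762, -0.1665, 0.0695]
ee_rot: [0.79, 0.613, 0.0, -0.0]
force: [1.1, -7.5, -24.0]
grip_width: 0.0227
finger_force: 41.5
```

```bash
python3 -m handwheel '[{"turn":[0,0,0],"dp":[0,-0.004,0.002],"gripper":0.015},{"turn":[0,0,0],"dp":[0,-0.008,0.002],"gripper":0.015},{"turn":[0,0,0],"dp":[0,-0.012,0.002],"gripper":0.015}]' 40;  python3 -m handwheel '[{"turn":[0,0,0],"dp":[0,-0.004,0],"gripper":0.015},{"turn":[0,0,0],"dp":[0,-0.008,0],"gripper":0.015}]' 40
```

```text
time_s: 16.95
ee_pos: [0.4716, -0.1656, 0.0694]
ee_rot: [0.791, 0.612, 0.005, 0.007]
force: [44.9, -2.7, -32.9]
grip_width: 0.0227
finger_force: 42.0
time_s: 17.2
ee_pos: [0.4712, -0.1657, 0.0696]
ee_rot: [0.791, 0.612, 0.009, 0.014]
force: [87.5, 0.0, -63.2]
grip_width: 0.0228
finger_force: 46.5
```

```bash
python3 -m handwheel '[{"turn":[0,0,0],"dp":[0,0.006,0.001],"gripper":0.015},{"turn":[0,0,0],"dp":[0,0.011,0.001],"gripper":0.015},{"turn":[0,0,0],"dp":[0,0.011,0.001],"gripper":0.015}]' 40
```

```text
time_s: 17.58
ee_pos: [0.4719, -0.1655, 0.0692]
ee_rot: [0.79, 0.613, 0.003, 0.004]
force: [13.2, -4.3, 3.7]
grip_width: 0.0229
finger_force: 46.0
```

Now I release and withdraw upward.

```bash
python3 -m handwheel '[{"turn":[0,0,0],"dp":[0,0,0],"gripper":0.03},{"turn":[0,0,0],"dp":[0,0,0],"gripper":0.045},{"turn":[0,0,0],"dp":[0,0,0],"gripper":0.055},{"turn":[0,0,0],"dp":[0,0,0],"gripper":0.055},{"turn":[0,0,0],"dp":[0,0,-0.02],"gripper":0.055},{"turn":[0,0,0],"dp":[0,0,-0.06],"gripper":0.055},{"turn":[0,0,0],"dp":[0,0,-0.12],"gripper":0.055},{"turn":[0,0,0],"dp":[0,0,-0.18],"gripper":0.055},{"turn":[0,0,0],"dp":[0,0,-0.18],"gripper":0.055},{"turn":[0,0,0],"dp":[0,0,-0.18],"gripper":0.055}]' 40
python3 - <<'E'
from h import *
p,M=show();w=manip.capture("wrist");c=manip.capture("scene");d=manip.capture("top")
cv2.imwrite("pics/m8.png",np.vstack([cv2.resize(w["img"],(560,350)),np.hstack([cv2.resize(c["img"][90:340,200:480],(280,250)),cv2.resize(d["img"][180:270,110:210],(280,250))])]))
for q in("oil_tin","cover_grip"):print([[(np.round(r["point"],3).tolist(),round(r["confidence"],2)) for r in manip.recognise(k,q)] for k in(c,d)])
E
```

```text
time_s: 18.82
ee_pos: [0.4679, -0.1638, 0.2469]
ee_rot: [0.79, 0.613, 0.001, -0.0]
force: [-0.0, -0.2, 0.1]
grip_width: 0.0549
finger_force: 0.0
t 18.82 p [ 0.4679 -0.1638  0.2469] q [-0.471  0.29   1.848  0.002  1.004 -0.22 ] F [-0.  -0.2  0.1] w 0.0549 ff 0.0
[[0.249, 0.968, 0.001], [0.968, -0.249, 0.001], [0.001, 0.001, -1.0]]
[[([0.504, 0.308, 0.08], 0.95), ([0.638, -0.44, 0.042], 0.84)], [([0.489, 0.312, 0.102], 0.91), ([0.615, -0.436, 0.038], 0.89), ([0.506, 0.17, 0.094], 0.61)]]
[[([0.542, -0.186, 0.057], 0.79)], [([0.574, -0.133, 0.054], 0.74)]]
```

View pics/m8.png

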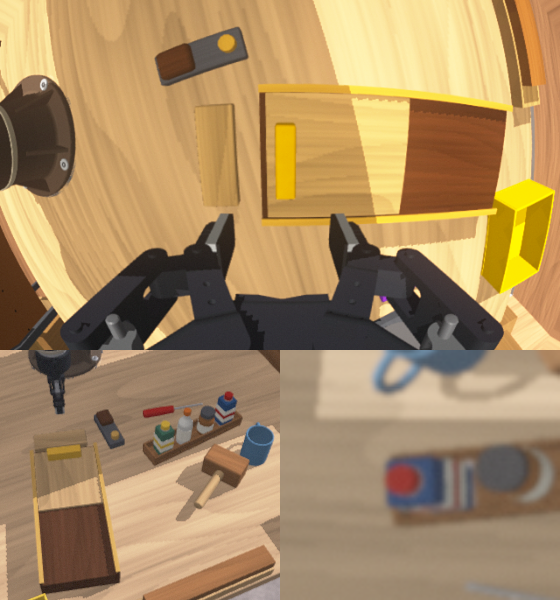

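The cover is against the near wall, with only the thin dark wall strip visible at x≈264. The tin is still upright on its place, and the robot touches nothing.

```bash
python3 -c "
from plant import manip
print(manip.hand_in())"
```

```text
the job is handed in; nothing more can be done
None
```

The blue tin stands upright, cap on top, on the free place in the rack, and the cover is slid shut against its stop; the job is handed in at about 19 s of the 50 s, though no verdict came back.

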